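# Draw the parts tote out of the boiler-room cabinet and hold it level

## Task

The plywood tote with the thermostat in it is pushed half way into the small cabinet. Without jamming it against the cabinet, slide it along the shelf straight out until its rear end is fully clear of the cabinet front, and only then lift it off the shelf, level all the way so that the thermostat stays lying in it, and finish still holding it steady and level about 100 mm above the shelf in front of the cabinet. Leave the gauge, the flange and the drain cock where they lie.

Things in the scene. Friction and masses are not known exactly. Their poses are not given: they have to be found in the camera images.
- cabinet: small teak cabinet fixed on the shelf: 160 mm deep (its x), 184 wide (its y), 168 high. Origin: centre of its underside, z = 0. Open mouth at its x = -0.080, facing its -x (in the room roughly -y). No floor: things inside stand on the shelf. Inside depth 150 mm. Its door, hinged at its -y side, is swung wide open (165 to 200 degrees) and stays there
- cabinet_mouth (a point): middle of the cabinet's mouth plane, at shelf level; axes as the cabinet's. The mouth is 156 mm wide and 150 mm high, under an 18 mm thick roof that is flush with the mouth plane
- tote: loose open plywood tote, 240 mm long (its x, end faces at +/-0.120), 120 wide (its y), about 0.42 kg. Origin: centre of its underside, z up. Sides 45 high, end boards 10 thick, 135 high, tapering to 56 wide. At the start it stands on the shelf along the cabinet's x (within 2 degrees), its +x end 100 to 130 mm inside the mouth under the roof, its -x end outside
- tote_handle (a point): middle of the tote's red handle rail, 112 mm above the tote's underside; axes as the tote's. The rail runs along x from -0.110 to +0.110 between the end boards, 22 mm wide (y), 30 mm tall, free space around and under it. The loaded tote balances within 25 mm of this point
- thermostat: round cream ceramic thermostat, 80 mm diameter, 40 mm high with its dial, about 0.18 kg, lying face up and loose on the tote's floor (8 mm thick). Origin: centre of its underside. z is up through the dial
- gauge: steel pressure gauge lying on its back, 63 mm diameter, 28 mm high, brass stem out to 59 mm along its -x. Origin: centre of its underside
- flange: oval cast brass pump flange lying on the shelf, 108 mm long (its x), 60 mm wide, hub 34 mm high. Origin: centre of its underside
- drain_cock: iron drain cock lying on the shelf, about 80 mm long (its x), 26 mm wide, 48 mm high at its square spindle. Origin: underside of its valve block
There are look-alikes about, which are no part of the job. What is shaped like the thermostat but black is not meant.

How it is judged (in metres and radians):
On the way, in this order (a step that is already met when the one before it is completed fails the run):
1. the tote, still down on the shelf and level, is drawn out until its rear end is clear of the cabinet front (x of tote in the frame of cabinet below -0.203 m and height (world z) of tote below 0.03 m and angle between tote's own z axis and vertical below 0.12 rad), for 0.1 s.
2. the tote is lifted off the shelf, level, clear of the cabinet (height (world z) of tote above 0.05 m and angle between tote's own z axis and vertical below 0.12 rad and x of tote in the frame of cabinet below -0.2 m), for 0.1 s.
At the end, for the whole second after the job is handed in: Held by the fingers alone, in front of and clear of the cabinet: underside 70 to 150 mm up, within 7 degrees of level, under 30 mm/s and 0.2 rad/s; thermostat lying face up (within 11 degrees) on the tote's floor; gauge, flange, drain cock within 20 mm of their start (height (world z) of tote between 0.07 and 0.15 m and angle between tote's own z axis and vertical below 0.12 rad and linear speed of tote below 0.03 m/s and angular speed of tote below 0.2 rad/s and contact force between the fingers and tote above 3 N and contact force between tote and cabinet below 0.2 N and x of tote in the frame of cabinet below -0.2 m and z of thermostat in the frame of tote between 0 and 0.02 m and horizontal distance between thermostat and tote below 0.09 m and angle between thermostat's own z axis and vertical below 0.2 rad and distance of each of gauge, flange, drain_cock from where it was at the start of the episode below 0.02 m); the arm keeps its last pose, push and grip.
It fails at once if the tote is tipped by more than 15 degrees (angle between tote's own z axis and vertical above 0.26 rad).
It fails at once if the tote is jammed against the cabinet with more than 20 N (contact force between tote and cabinet above 20 N).
It fails at once if the thermostat is tipped by more than 30 degrees (angle between thermostat's own z axis and vertical above 0.52 rad).
It fails at once if gauge, flange or drain cock is shifted by more than 20 mm (distance of any of gauge, flange, drain_cock from where it was at the start of the episode above 0.02 m).
It also fails if it takes over 51 s, if anything falls off the work surface, if the arm or the gripper's body presses on something with over 40 N, if the wrist force passes 120 N, or if a joint passes its speed limit or range.

## Robot

A 7-joint arm with a two-finger parallel gripper is mounted at the origin on the work surface. World frame = base frame: x ahead of the robot, y to its left, z up, the work surface at z = 0. Lengths are in mm, angles in rad, forces in N, time in s.
With the tool pointing down it reaches from about 400 to 900 mm from the base axis. Payload 5.5 kg.
Tool frame: the origin (TCP) lies midway between the tips of the shut fingers; the grasp point (between the pads) lies 19 mm behind it (hold_point_z is the distance from the TCP to the grasp point, in mm); z points along the fingers, y is the direction in which the jaws open and shut (so a half turn about z gives the same grasp; the last joint's range is limited). The gripper opens to 85 mm and grips with 20 to 120 N. Pads are 22 mm wide; open, the fingers measure 114 mm over their backs; the gripper's body (76 mm by 85 mm) begins 54 mm behind the grasp point. The pads swing forward as they close: fully open they stand 13 mm farther back than shut.
Start: joints at [1.536, 0.501, -0.427, 1.55, 0.221, 1.138, -0.21], TCP at [190.755, -621.379, 231.31] pointing down, gripper open.
Joint ranges: [-2.88, 2.88], [-0.31, 2.03], [-1.54, 1.56], [0.2, 2.42], [-1.41, 4.55], [0.19, 2.02], [-2.57, 2.57]. Speed limits (rad/s): [2.57, 2.57, 3.14, 3.14, 3.14, 3.14, 3.14].

## Interface

Orientations are given as a unit quaternion [w, x, y, z].
In Python, from rig import * gives the robot as it stands.
- The arm moves only by the shell command python3 -m creep 'ROWS' [FORCE]. ROWS is JSON, a list of rows, each an object of numbers: "x", "y", "z": the shift along the world's x, y, z in cm; "yaw": the turn about the world's z in units of 6 degrees (1.0 is 6 degrees); "claw": the finger opening in cm, from 0 to 8.54. In form: [{"x": .., "y": .., "z": .., "yaw": .., "claw": ..}, ...]. A call has 1 to 20 rows; each row is the pose to reach, as a shift and turn from the pose measured when the call began; what a row does not reach only later rows make up. A row lasts 1/8 s, in which the tool goes at most 62.5 mm and 10.7 degrees, less where a joint would pass 70% of its speed; a pose out of reach is approached as far as the arm can. A call with a gripper value outside its range is refused whole. The fingers move at their own pace and stop on an object; FORCE is the grip in N (left out, the last holds). Time passes only in rows, so rows that repeat a pose let the fingers close. It gives the time, the measured TCP pose, the force and the opening at its end, in the units of the state.
- read_state(): the state, without advancing time (a new reading comes with each control period).
- snapshot(name): name is "scene" or "top" or "wrist"; returns the picture (420x560x3 uint8, red, green, blue); there is no depth.
- camera_model(name): a dict with "K" (3x3 intrinsics, pixels), "R" (3x3) and "t" (3): a world point X has camera coordinates R X + t; the wrist camera has in their place "hand_eye" (4x4, takes a point from camera to tool coordinates, whose origin is the TCP and whose axes are the flange's). Camera axes: x right, y down, z forward; pixel columns grow to the right and rows downward; lengths in mm; the calibration is good to about 2 mm. A picture is of the moment at which its call begins: read the wrist's pose just before it. camera_model takes no time and is no camera call.
- hand_in(): hands the job in, once; it reports no verdict.
Trained networks look in the newest picture that a camera, given by its name, has taken for a name from the list of things; names that differ only in an ending like _2 or _b are one class to them, and where a whole thing is asked for, a point or a joint stands for the part that bears it (a point fixed in the world has none). Each returns a list of dicts, best first, with "p" (0 to 1); they miss things now and then, are a little off and sometimes report something else, mostly with a low value. They report only what shows in the picture. A call takes as long as a camera call. They do not tell look-alikes from the thing itself.
- recognise(camera, query): "centre" ([column, row] as shares, 0 to 1, of the picture: columns of its width, rows of its height, amid what is visible of it).
- silhouettes(camera, query): "region" (420x560 bool, what is visible of it) and "centre" ([column, row] as shares, 0 to 1, of the picture: columns of its width, rows of its height, amid what is visible of it).
The state is a dict: "t": time; "joint_pos": joint angles; "joint_velocities": joint speeds; "effort": joint torques, N m; "eef_pos": TCP position; "tcp_rot": TCP orientation; "ft_force": force on the tool from outside, world axes, zero at the start; "moment": the same for the moment, N m; "finger_gap": finger opening in mm.
Only numpy, scipy, OpenCV 4.12 (cv2) and the standard library are available. Lean on these libraries where they do the work, as an engineer would, in place of code of your own. Each camera call takes 0.05 s, during which the arm holds its last target. There are 200 camera calls.

## Working session

There is one attempt and no reset: what is moved stays moved. The work goes in short steps, Python scripts to look and compute and a shell command to move; the robot and the scene stay as the last step left them, time stands still between calls to the robot, and variables do not carry over. Pictures are saved under pics/ and viewed, about 8 in all and at most 12, crops included, and the job is handed in when it is done.

```bash
mkdir -p pics; ls; python3 - <<'E'
from rig import *
import cv2,numpy as np
s=read_state();print(s)
for c in("scene","top"):
    im=snapshot(c);cv2.imwrite(f"pics/{c}0.png",im[:,:,::-1])
    for q in("tote","tote_handle","cabinet","thermostat","gauge","flange","drain_cock"):
        print(c,q,[(round(d["p"],2),[round(d["centre"][0]*560),round(d["centre"][1]*420)]) for d in recognise(c,q)][:3])
    m=camera_model(c);print(m)
E
```

```text
pics
{'t': 0.0, 'joint_pos': array([ 1.53620605,  0.50185937, -0.42682226,  1.55146171,  0.22080941,
        1.13831716, -0.21028789]), 'joint_velocities': array([-1.76682596e-04, -1.44073979e-04,  4.38851899e-05, -1.56631594e-03,
        1.79410774e-04,  1.70600925e-03, -1.95015618e-04]), 'effort': array([ 3.31746123e-04, -5.69516122e+01, -5.81629425e+00, -2.80938131e+01,
        1.05769341e-02,  1.20427422e-02,  8.82165210e-06]), 'eef_pos': array([ 190.48068569, -620.72394297,  230.25001619]), 'tcp_rot': array([-9.84642029e-04,  9.88927642e-01,  1.48395206e-01, -1.12205949e-04]), 'ft_force': array([-0.04490321,  0.31736644, -0.32295392]), 'moment': array([-0.01965964, -0.05003359,  0.00810702]), 'finger_gap': 85.91750796061898}
scene tote [(0.81, [267, 188])]
scene tote_handle [(0.68, [266, 187])]
scene cabinet [(0.69, [305, 136])]
scene thermostat [(0.94, [192, 185]), (0.9, [194, 223]), (0.64, [279, 180])]
scene gauge [(0.77, [326, 340])]
scene flange [(0.9, [229, 360]), (0.57, [267, 186])]
scene drain_cock [(0.76, [341, 240])]
{'K': array([[405.20898539,   0.        , 283.1285558
[... 262 characters left out ...]
: array([-586.68424808,  186.924692  ,  754.3673845 ])}
top tote [(0.68, [231, 200])]
top tote_handle [(0.91, [228, 204])]
top cabinet [(0.65, [159, 186])]
top thermostat [(0.91, [190, 285]), (0.6, [244, 280])]
top gauge [(0.94, [376, 174])]
top flange [(0.96, [379, 250])]
top drain_cock [(0.87, [283, 139]), (0.64, [157, 184])]
{'K': array([[498.24004145,   0.        , 273.90176372],
       [  0.        , 498.24004145, 209.27011088],
       [  0.        ,   0.        ,   1.        ]]), 'R': array([[-0.02048203, -0.99977757,  0.00502956],
       [-0.99744763,  0.02008961, -0.06851737],
       [ 0.06840109, -0.0064201 , -0.99763725]]), 't': array([  75.05255338,  567.18634294, 1067.22496517])}
```

View pics/scene0.png

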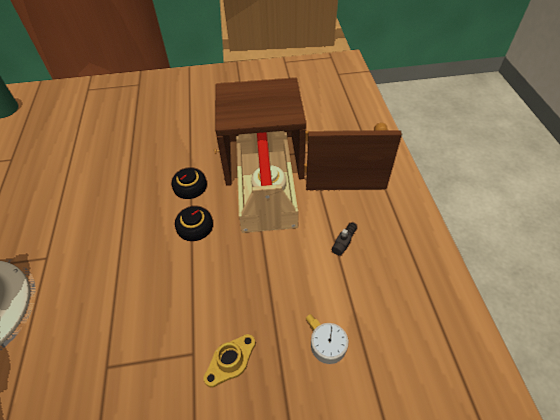

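View pics/top0.png

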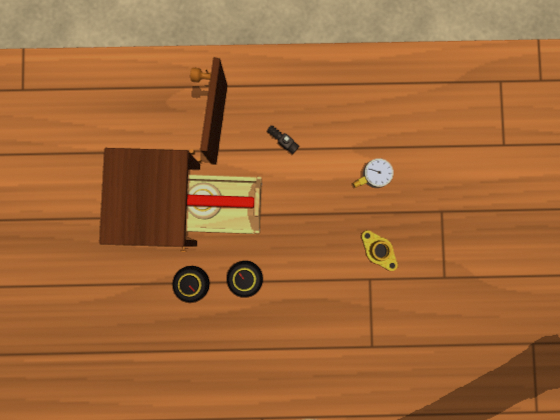

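The scene picture shows the tote running toward the camera out of the cabinet, with its red rail at (265,160) and its near end board at (268,205). The top picture shows the rail at (187–254, 201), the cabinet roof edge at column 188 and the door at (215,110). The drain cock is at (283,139), and the black look-alikes at (190,284) and (244,279).

```bash
cat > h.py <<'E'
import numpy as np,cv2
from rig import *
def ray(c,uv,z):
    m=camera_model(c);d=m["R"].T@np.linalg.inv(m["K"])@[uv[0],uv[1],1];C=-m["R"].T@m["t"]
    return (C+d*(z-C[2])/d[2]).round(1)
def red(im):
    h=cv2.cvtColor(im,cv2.COLOR_RGB2HSV);return ((h[...,0]<6)|(h[...,0]>175))&(h[...,1]>200)&(h[...,2]>120)
E
python3 - <<'E'
from h import *
im=cv2.imread("pics/top0.png")[:,:,::-1].copy()
m=red(im)[180:225,180:265];r,c=np.nonzero(m);r=r+180;c=c+180;print(len(r),c.min(),c.max(),r.min(),r.max())
for k in range(c.min(),c.max()+1,8):
    q=r[c==k]
    if len(q): print(k,q.min(),q.max(),ray("top",(k,q.mean()),127))
for p in[(106,148),(188,150),(187,246),(100,244)]:print("roof",p,ray("top",p,168))
for p in[(261,177),(259,234)]:print("tote bottom/side corner",ray("top",p,0),ray("top",p,45))
print("near end board low edge scene",ray("scene",(241,231),0),ray("scene",(298,226),0))
for n,p,z in[("cock",(283,139),25),("gauge",(376,174),20),("flange",(379,250),20),("blk1",(190,284),30),("blk2",(244,279),30),("door",(212,162),100),("doorend",(222,60),100)]:print(n,ray("top",p,z))
print("therm",ray("top",(205,201),40))
E
```

```text
673 187 253 195 206
187 198 204 [580.9 234.6 127. ]
195 195 204 [583.6 218.8 127. ]
203 195 205 [582.3 203.1 127. ]
211 196 205 [581.  187.4 127. ]
219 196 205 [580.7 171.7 127. ]
227 196 205 [580.3 156.  127. ]
235 197 206 [578.  140.3 127. ]
243 197 206 [577.7 124.6 127. ]
251 197 206 [577.4 108.9 127. ]
roof (106, 148) [681.1 380.1 168. ]
roof (188, 150) [674.2 224.9 168. ]
roof (187, 246) [492.8 228.4 168. ]
roof (100, 244) [499.9 390.8 168. ]
tote bottom/side corner [642.6  90.7   0. ] [636.5  89.8  45. ]
tote bottom/side corner [515.8  97.5   0. ] [514.9  96.4  45. ]
near end board low edge scene [518.6 100.1   0. ] [639.9  93.4   0. ]
cock [722.1  40.5  25. ]
gauge [ 641.5 -161.8   20. ]
flange [ 475.4 -162.6   20. ]
blk1 [411.6 246.   30. ]
blk2 [419.8 130.6  30. ]
door [661.8 187.7 100. ]
doorend [873.3 164.6 100. ]
therm [587.9 210.7  40. ]
```

```bash
python3 -m creep '[{"x":5,"y":5,"z":2,"yaw":1,"claw":8.5},{"x":10,"y":10,"z":4,"yaw":2,"claw":8.5},{"x":15,"y":15,"z":6,"yaw":3,"claw":8.5},{"x":20,"y":20,"z":8,"yaw":4,"claw":8.5},{"x":25,"y":25,"z":8,"yaw":5,"claw":8.5},{"x":29,"y":30,"z":8,"yaw":6,"claw":8.5},{"x":33,"y":35,"z":8,"yaw":7,"claw":8.5},{"x":34,"y":40,"z":8,"yaw":8,"claw":8.5},{"x":35,"y":45,"z":8,"yaw":9,"claw":8.5},{"x":36,"y":50,"z":8,"yaw":10,"claw":8.5},{"x":36,"y":54,"z":8,"yaw":11,"claw":8.5},{"x":36,"y":58,"z":8,"yaw":11.7,"claw":8.5},{"x":36,"y":62,"z":8,"yaw":11.7,"claw":8.5},{"x":36,"y":66,"z":8,"yaw":11.7,"claw":8.5},{"x":36,"y":70,"z":8,"yaw":11.7,"claw":8.5},{"x":36,"y":70,"z":8,"yaw":11.7,"claw":8.5},{"x":36,"y":70,"z":8,"yaw":11.7,"claw":8.5}]' 60
python3 -c "
from rig import *
print(read_state()['joint_pos'])"
```

```text
t: 2.92
eef_pos: [550.9, 77.9, 311.3]
tcp_rot: [0.0, 0.724, 0.69, -0.0]
ft_force: [-0.1, 0.2, -0.5]
finger_gap: 84.7
[ 0.56832251  0.36849967 -0.96295477  1.6805319   0.31675348  1.25937599
 -0.50972109]
```

```bash
python3 - <<'E'
from h import *
from scipy.spatial.transform import Rotation as Ro
s=read_state();im=snapshot("wrist");cv2.imwrite("pics/w1.png",im[:,:,::-1])
m=camera_model("wrist");he=m["hand_eye"];q=s["tcp_rot"];Rt=Ro.from_quat([*q[1:],q[0]]).as_matrix()
print(he.round(3))
def wr(uv,z):
    d=Rt@he[:3,:3]@np.linalg.inv(m["K"])@[uv[0],uv[1],1];C=Rt@he[:3,3]+s["eef_pos"];return (C+d*(z-C[2])/d[2]).round(1)
k=red(im);n,l,st,ce=cv2.connectedComponentsWithStats(k.astype(np.uint8));i=1+st[1:,4].argmax();print(st[i])
r,c=np.nonzero(l==i);b=cv2.boxPoints(cv2.minAreaRect(np.c_[c,r].astype(np.float32)));print(b)
for p in b:print(wr(p,127))
E
```

```text
[[   0.      -0.95    -0.312   79.502]
 [   1.       0.       0.       0.507]
 [  -0.      -0.312    0.95  -142.447]
 [   0.       0.       0.       1.   ]]
[300  12   5   5   9]
[[299.50003   13.500001]
 [301.50003   11.500001]
 [304.00003   14.000001]
 [302.00003   16.      ]]
[574.2 222.9 127. ]
[575.8 224.3 127. ]
[577.8 222.3 127. ]
[576.2 221.  127. ]
```

View pics/w1.png

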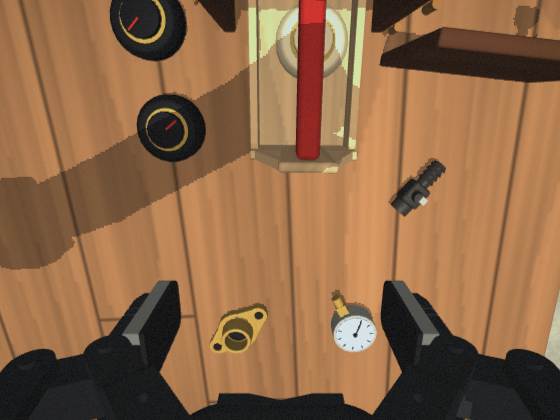

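The wrist view shows the rail from its near end (308,157) up to (312,0), with the roof shadow and mouth at the top edge. The red mask missed the shaded part, so I'll widen the threshold and recompute.

```bash
python3 - <<'E'
from h import *
from scipy.spatial.transform import Rotation as Ro
s=read_state();im=cv2.imread("pics/w1.png")[:,:,::-1].copy()
m=camera_model("wrist");he=m["hand_eye"];q=s["tcp_rot"];Rt=Ro.from_quat([*q[1:],q[0]]).as_matrix()
def wr(uv,z):
    d=Rt@he[:3,:3]@np.linalg.inv(m["K"])@[uv[0],uv[1],1];C=Rt@he[:3,3]+s["eef_pos"];return (C+d*(z-C[2])/d[2]).round(1)
print(s["eef_pos"],s["t"])
a=im.astype(int);k=(a[...,0]>2.5*a[...,1])&(a[...,0]>70);k[:,:270]=0;k[:,345:]=0
for r in(30,60,90,120,140,150,158):
    c=np.nonzero(k[r])[0];print(r,c.min() if len(c) else 0,c.max() if len(c) else 0, wr((c.min(),r),127) if len(c) else 0,wr((c.max()+1,r),127) if len(c) else 0)
print("end",wr((308,158),127))
E
```

```text
[550.97352419  77.19754251 311.17510239] 2.975
30 299 323 [573.6 209.9 127. ] [594.4 208.9 127. ]
60 298 322 [572. 187. 127.] [593.3 186.  127. ]
90 297 321 [570.3 162.9 127. ] [592.2 161.9 127. ]
120 297 320 [569.5 137.6 127. ] [591.  136.5 127. ]
140 296 319 [567.9 120.  127. ] [589.8 118.9 127. ]
150 296 318 [567.6 110.9 127. ] [588.8 109.9 127. ]
158 300 316 [571.1 103.4 127. ] [586.8 102.6 127. ]
end [578.5 103.  127. ]
```

```bash
python3 -m creep '[{"x":1.5,"y":4.5,"z":-3,"yaw":-0.05,"claw":8.5},{"x":3.1,"y":9.5,"z":-7,"yaw":-0.07,"claw":8.5},{"x":3.1,"y":9.5,"z":-11,"yaw":-0.07,"claw":8.5},{"x":3.1,"y":9.5,"z":-15,"yaw":-0.07,"claw":8.5},{"x":3.1,"y":9.5,"z":-18,"yaw":-0.07,"claw":8.5},{"x":3.1,"y":9.5,"z":-20.5,"yaw":-0.07,"claw":8.5},{"x":3.1,"y":9.5,"z":-21.8,"yaw":-0.07,"claw":8.5},{"x":3.1,"y":9.5,"z":-21.8,"yaw":-0.07,"claw":8.5},{"x":3.1,"y":9.5,"z":-21.8,"yaw":-0.07,"claw":8.5}]'
```

```text
t: 4.1
eef_pos: [582.8, 172.1, 94.2]
tcp_rot: [0.001, 0.727, 0.687, 0.0]
ft_force: [0.7, 0.3, 0.4]
finger_gap: 84.9
```

```bash
python3 -m creep '[{"z":0,"claw":5},{"z":0,"claw":4},{"z":0,"claw":3},{"z":0,"claw":2.5},{"z":0,"claw":1.5},{"z":0,"claw":1.5},{"z":0,"claw":1.5},{"z":0,"claw":1.5}]' 40
```

```text
invalid input
```

```bash
python3 -m creep '[{"x":0,"y":0,"z":0,"yaw":0,"claw":5},{"x":0,"y":0,"z":0,"yaw":0,"claw":4},{"x":0,"y":0,"z":0,"yaw":0,"claw":3},{"x":0,"y":0,"z":0,"yaw":0,"claw":2.5},{"x":0,"y":0,"z":0,"yaw":0,"claw":1.5},{"x":0,"y":0,"z":0,"yaw":0,"claw":1.5},{"x":0,"y":0,"z":0,"yaw":0,"claw":1.5},{"x":0,"y":0,"z":0,"yaw":0,"claw":1.5}]' 40
```

```text
t: 5.1
eef_pos: [582.3, 172.3, 94.2]
tcp_rot: [0.0, 0.727, 0.687, -0.0]
ft_force: [-3.9, -0.5, 3.5]
finger_gap: 21.5
```

```bash
python3 -m creep '[{"x":-0.02,"y":-0.4,"z":0,"yaw":0,"claw":1.5},{"x":-0.05,"y":-1.1,"z":0,"yaw":0,"claw":1.5},{"x":-0.08,"y":-1.9,"z":0,"yaw":0,"claw":1.5},{"x":-0.11,"y":-2.7,"z":0,"yaw":0,"claw":1.5},{"x":-0.14,"y":-3.5,"z":0,"yaw":0,"claw":1.5},{"x":-0.14,"y":-3.5,"z":0,"yaw":0,"claw":1.5}]'
```

```text
t: 5.85
eef_pos: [581.0, 135.3, 94.2]
tcp_rot: [0.001, 0.728, 0.686, -0.001]
ft_force: [-0.4, -1.3, -0.3]
finger_gap: 21.6
```

```bash
python3 -m creep '[{"x":-0.02,"y":-0.4,"z":0,"yaw":0,"claw":1.5},{"x":-0.04,"y":-1.1,"z":0,"yaw":0,"claw":1.5},{"x":-0.08,"y":-1.9,"z":0,"yaw":0,"claw":1.5},{"x":-0.11,"y":-2.7,"z":0,"yaw":0,"claw":1.5},{"x":-0.14,"y":-3.5,"z":0,"yaw":0,"claw":1.5},{"x":-0.17,"y":-4.3,"z":0,"yaw":0,"claw":1.5},{"x":-0.2,"y":-5.1,"z":0,"yaw":0,"claw":1.5},{"x":-0.23,"y":-5.9,"z":0,"yaw":0,"claw":1.5},{"x":-0.26,"y":-6.7,"z":0,"yaw":0,"claw":1.5},{"x":-0.3,"y":-7.5,"z":0,"yaw":0,"claw":1.5},{"x":-0.33,"y":-8.3,"z":0,"yaw":0,"claw":1.5},{"x":-0.36,"y":-9.1,"z":0,"yaw":0,"claw":1.5},{"x":-0.4,"y":-9.8,"z":0,"yaw":0,"claw":1.5},{"x":-0.42,"y":-10.3,"z":0,"yaw":0,"claw":1.5},{"x":-0.42,"y":-10.3,"z":0,"yaw":0,"claw":1.5},{"x":-0.42,"y":-10.3,"z":0,"yaw":0,"claw":1.5}]'
python3 - <<'E'
from h import *
im=snapshot("top");cv2.imwrite("pics/t2.png",im[:,:,::-1])
E
```

```text
t: 7.85
eef_pos: [576.8, 31.1, 94.2]
tcp_rot: [0.001, 0.728, 0.686, -0.001]
ft_force: [-1.2, -1.9, -0.5]
finger_gap: 21.4
```

View pics/t2.png

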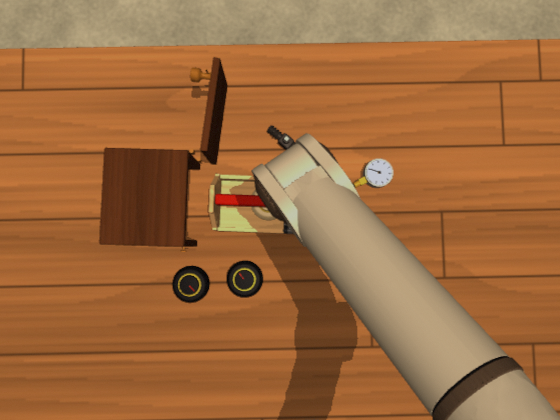

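The tote's rear end board is at column 210, well clear of the mouth at 188, and the small objects haven't moved. Now I'll regrip at the handle's middle, about 40 mm back toward the cabinet.

```bash
python3 -m creep '[{"x":0,"y":0,"z":0,"yaw":0,"claw":3},{"x":0,"y":0,"z":0,"yaw":0,"claw":4.5},{"x":0,"y":0,"z":0,"yaw":0,"claw":6},{"x":0,"y":0,"z":0,"yaw":0,"claw":6},{"x":0.1,"y":1,"z":0,"yaw":0,"claw":6},{"x":0.15,"y":2.5,"z":0,"yaw":0,"claw":6},{"x":0.2,"y":4,"z":0,"yaw":0,"claw":6},{"x":0.2,"y":4,"z":0,"yaw":0,"claw":6},{"x":0.2,"y":4,"z":0,"yaw":0,"claw":6},{"x":0.2,"y":4,"z":0,"yaw":0,"claw":3},{"x":0.2,"y":4,"z":0,"yaw":0,"claw":1.5},{"x":0.2,"y":4,"z":0,"yaw":0,"claw":1.5},{"x":0.2,"y":4,"z":0,"yaw":0,"claw":1.5},{"x":0.2,"y":4,"z":0,"yaw":0,"claw":1.5},{"x":0.2,"y":4,"z":0,"yaw":0,"claw":1.5},{"x":0.2,"y":4,"z":0,"yaw":0,"claw":1.5}]' 100
python3 - <<'E'
from h import *
im=snapshot("wrist");cv2.imwrite("pics/w3.png",im[:,:,::-1])
im=snapshot("scene");cv2.imwrite("pics/s3.png",im[:,:,::-1])
E
```

```text
t: 9.9
eef_pos: [578.8, 70.5, 94.4]
tcp_rot: [0.002, 0.728, 0.685, -0.002]
ft_force: [-1.8, -3.0, 6.3]
finger_gap: 20.8
```

View pics/w3.png

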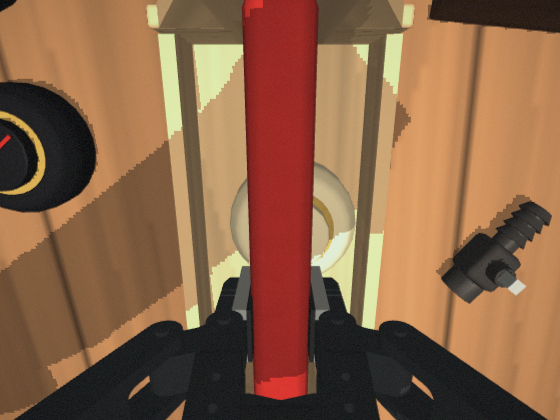

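View pics/s3.png

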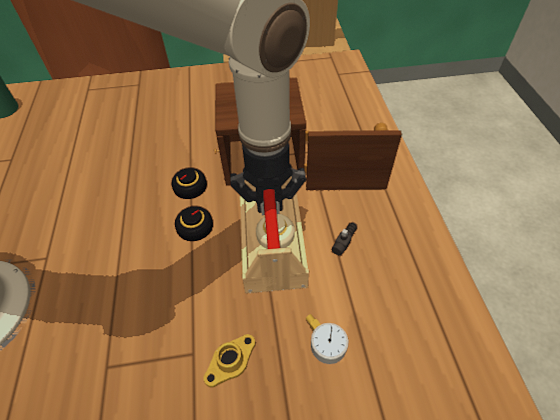

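The wrist view shows the pads clamped on the rail, the rear end board at the top (rows 0–35) and the thermostat at (293,220), lying flat. The scene view shows the tote level outside the cabinet, with its near base edge at row 290. I'll check the grip position against the tote's middle.

```bash
python3 - <<'E'
from h import *
from scipy.spatial.transform import Rotation as Ro
s=read_state()
m=camera_model("wrist");he=m["hand_eye"];q=s["tcp_rot"];Rt=Ro.from_quat([*q[1:],q[0]]).as_matrix()
def wr(uv,z):
    d=Rt@he[:3,:3]@np.linalg.inv(m["K"])@[uv[0],uv[1],1];C=Rt@he[:3,3]+s["eef_pos"];return (C+d*(z-C[2])/d[2]).round(1)
print("therm",wr((293,218),28),ray("scene",(275,235),35))
print("side/end joint rear",wr((190,42),45),wr((380,42),45))
print("near base scene",ray("scene",(243,291),0),ray("scene",(308,286),0))
print(s["ft_force"],s["moment"])
E
```

```text
therm [587.7  78.2  28. ] [586.   54.2  35. ]
side/end joint rear [541.2 178.7  45. ] [634.6 173.1  45. ]
near base scene [510.2 -40.    0. ] [634.2 -49.2   0. ]
[-1.99662644 -2.20204173  5.0327673 ] [-0.45667989  0.48966403 -0.08563353]
```

Near-end and rear-end estimates put the tote's middle at y≈71, which is where the grip is. I'll lift a little first and check.

```bash
python3 -m creep '[{"x":0,"y":0,"z":0.2,"yaw":0,"claw":1.5},{"x":0,"y":0,"z":0.6,"yaw":0,"claw":1.5},{"x":0,"y":0,"z":1,"yaw":0,"claw":1.5},{"x":0,"y":0,"z":1.5,"yaw":0,"claw":1.5},{"x":0,"y":0,"z":2,"yaw":0,"claw":1.5},{"x":0,"y":0,"z":2,"yaw":0,"claw":1.5},{"x":0,"y":0,"z":2,"yaw":0,"claw":1.5}]' 100
python3 - <<'E'
from h import *
s=read_state();print(s["ft_force"],s["moment"])
im=snapshot("wrist");cv2.imwrite("pics/w4.png",im[:,:,::-1])
print(np.abs(im.astype(int)-cv2.imread("pics/w3.png")[:,:,::-1])[0:300,245:320].mean())
E
```

```text
t: 10.88
eef_pos: [578.7, 70.4, 114.3]
tcp_rot: [0.002, 0.728, 0.685, -0.002]
ft_force: [-0.1, 0.8, -6.5]
finger_gap: 20.4
[-0.08240799  0.80709088 -6.49713872] [-0.04869167  0.04593056  0.01940515]
2.8432444444444442
```

View pics/w4.png

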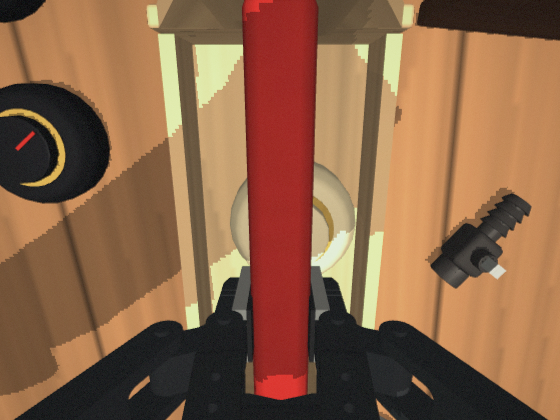

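The tote is off the shelf and looks unchanged relative to the gripper, so it is level, and the 6.5 N load matches tote plus thermostat. Next, up to 100 mm.

```bash
python3 -m creep '[{"x":0,"y":0,"z":0.4,"yaw":0,"claw":1.5},{"x":0,"y":0,"z":1,"yaw":0,"claw":1.5},{"x":0,"y":0,"z":1.8,"yaw":0,"claw":1.5},{"x":0,"y":0,"z":2.6,"yaw":0,"claw":1.5},{"x":0,"y":0,"z":3.4,"yaw":0,"claw":1.5},{"x":0,"y":0,"z":4.2,"yaw":0,"claw":1.5},{"x":0,"y":0,"z":5,"yaw":0,"claw":1.5},{"x":0,"y":0,"z":5.8,"yaw":0,"claw":1.5},{"x":0,"y":0,"z":6.6,"yaw":0,"claw":1.5},{"x":0,"y":0,"z":7.3,"yaw":0,"claw":1.5},{"x":0,"y":0,"z":7.8,"yaw":0,"claw":1.5},{"x":0,"y":0,"z":8.2,"yaw":0,"claw":1.5},{"x":0,"y":0,"z":8.2,"yaw":0,"claw":1.5},{"x":0,"y":0,"z":8.2,"yaw":0,"claw":1.5},{"x":0,"y":0,"z":8.2,"yaw":0,"claw":1.5},{"x":0,"y":0,"z":8.2,"yaw":0,"claw":1.5}]' 100
python3 - <<'E'
from h import *
s=read_state();print(s["ft_force"],s["moment"],abs(s["joint_velocities"]).max())
im=snapshot("wrist");print(np.abs(im.astype(int)-cv2.imread("pics/w4.png")[:,:,::-1])[0:300,245:320].mean())
b=snapshot("scene");cv2.imwrite("pics/s5.png",np.hstack([im,b])[:,:,::-1][:,:,:]);cv2.imwrite("pics/s5.png",cv2.resize(np.hstack([im,b])[:,:,::-1],(800,300)))
E
```

```text
t: 12.92
eef_pos: [578.5, 70.4, 196.1]
tcp_rot: [0.002, 0.728, 0.685, -0.002]
ft_force: [0.6, -0.1, -5.2]
finger_gap: 20.6
[ 0.55478071 -0.05937164 -5.24715435] [-0.03981097  0.02624565 -0.02400517] 0.0017122579990649228
3.751822222222222
```

View pics/s5.png

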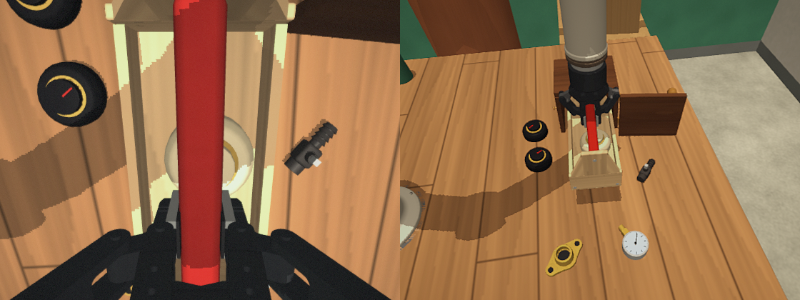

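The tote hangs level in front of the cabinet, with the thermostat flat on its floor. The gauge, flange and drain cock are where they were. Handing in.

```bash
python3 -c "
from rig import *
print(hand_in())"
```

```text
the job is handed in; nothing more can be done
None
```

I slid the tote about 141 mm straight out along the shelf until it was clear of the cabinet. I then regripped it at the middle of its handle, lifted it level and handed the job in at about 13 s. The hand-in gives no verdict.

My last checks all agreed:
- **Position:** the underside was about 102 mm up. The tote's middle was about 235 mm along the cabinet's -x, judged from the pictures.
- **Steadiness:** the arm was still, and the 100 N grip had the fingers on the rail with a gap of 20.6 mm. The load read about 5–6.5 N, which fits tote plus thermostat.
- **Level:** the wrist view showed no visible tilt and the thermostat lying flat in the tote.
- **Other things:** the gauge, flange and drain cock looked unmoved in the pictures. I did not measure them again.

No check failed. One early attempt to find the rail by colour caught only its sunlit tip and was redone. One move command was refused and retyped.

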